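Hardness check of a tilted weld sample

ROBOT

A 6-joint arm with a two-finger parallel gripper is mounted at the origin on a cart in front of the work surface, level with it; the furniture and walls round the work are solid. World frame = base frame: x ahead of the robot, y to its left, z up, the work surface at z = 0. Lengths are in m, angles in degrees, forces in N, time in s.
With the tool pointing down it reaches from about 0.35 to 0.875 m from the base axis. Payload 4.2 kg.
Tool frame: the origin (TCP) lies midway between the tips of the shut fingers; the grasp point (between the pads) lies 19 mm behind it; z points along the fingers, y is the line along which they close (so a half turn about z gives the same grasp; the last joint's range is limited). The gripper opens to 87 mm and grips with 3 to 60 N. Pads are 19 mm wide; open, the fingers measure 117 mm over their backs; the gripper's body (75 mm by 190 mm) begins 51 mm behind the grasp point.
Start: joints at [78.014, 22.042, 0.453, 0, -68.411, -14.817], TCP at [0.282, 0.558, 0.223] pointing down, gripper open.
Joint ranges: [-179.83, 179.83], [-69.29, 118.12], [-61.27, 80.66], [-181.25, 117.63], [-171.15, -9.14], [-177.46, 177.46]. Speed limits (degrees/s): [159.86, 159.86, 180, 180, 180, 180].

INTERFACE

Orientations are given as [roll, pitch, yaw] about the fixed x, y, z axes, in that order (R = Rz(yaw) Ry(pitch) Rx(roll)).
In Python, from workcell import env gives the robot as it stands. The module is installed in compiled form; this text tells all that it offers. Calls block until the motion is done:
- env.goto(position, orientation): joint-space move of the TCP to a pose.
- env.move_straight(position, rotation=None, rate=0.15, force_limit=None): straight line of the TCP; rotation=None keeps the orientation; rate is the mean speed in m/s. With force_limit (N) it stops when the force on the tool has changed by that much, and returns True; else False.
- env.set_joints(angles): joint-space move.
- env.gripper_to(opening, grasp_force=None): opening from 0.0 (shut) to 1.0 (fully open); grasp_force is the grip in N (None keeps the last); returns when the fingers have stopped.
- env.dwell(seconds).
- env.inverse_kinematics(position, orientation): joint angles nearest the present ones, or None.
- env.read_state(): the state.
- env.grab_frame(name): name is "scene" or "top" or "wrist"; returns a dict with "image" (400x640x3 uint8, blue, green, red), "fx", "fy", "cx", "cy" (pixels), "position" and "orientation" of the camera in the world. Camera axes: x right, y up, looking along -z (the intrinsics and any distortion apply to the point x, -y, -z); pixel columns grow to the right and rows downward; lengths in m; the calibration is good to about 2 mm. A picture is of the moment at which its call begins. There is no depth.
A pose or a line that the arm cannot do raises env.Unreachable and nothing moves.
- env.close_job(): hands the job in; it is judged then, once.
Trained networks look in a picture, given as the dict that the camera call returned (one of the last four; its "shot" number tells which), for a name from the list of things; names that differ only in an ending like _2 or _b are one class to them, and where a whole thing is asked for, a point or a joint stands for the part that bears it (a point fixed in the world has none). Each returns a list of dicts, best first, with "score" (0 to 1); they miss things now and then, are a little off and sometimes report something else, mostly with a low value. They report only what shows in the picture. A call takes as long as a camera call.
- env.search_frame(picture, thing): "xyz" ([x, y, z] in m, in world coordinates, good to about 4 mm: the middle of the surface that is visible of it).
- env.trace(picture, thing): "mask" (400x640 bool, what is visible of it).
The state is a dict: "clock": time; "joint_positions": joint angles; "qvel": joint speeds; "joint_torque": joint torques, N m; "position": TCP position; "tool_rot": TCP orientation; "force": force on the tool from outside, world axes, zero at the start; "wrist_torque": the same for the moment, N m; "opening": opening from 0.0 (shut) to 1.0 (fully open); "finger_force": force on a finger pad.
Only numpy, scipy, OpenCV 4.12 (cv2) and the standard library are available. Lean on these libraries where they do the work, as an engineer would, in place of code of your own. Each camera call takes 0.05 s, during which the arm holds its last target. There are 200 camera calls.

TASK

Take the hardness probe out of its rest and take three readings with it in this order: in the ring on top of the round reference block, in the lower ring on the tilted welded plate, and in the upper ring on that plate. For each reading hold the probe square to the surface and press its sprung tip gently inside the ring, more than half-way in, for a moment. Then put the probe back upright in its rest, collar down on the rim, leaving the reference block and the other things where they are.

Things in the scene. Friction and masses are not known exactly. Their poses are not given: they have to be found in the camera images.
- probe: hand-held hardness probe, 140 mm long, 0.17 kg, straight and round about its own z axis. Origin at the free sprung tip, +z from the tip towards the handle end. Tip plunger 9 mm diameter with round end; nose 24 mm diameter up to z = 50 mm; collar 44 mm diameter from z = 50 to 56 mm; above it the black round handle, 28 mm diameter, z = 56 to 140 mm (grip it there, e.g. at z = 100 mm). It starts upright in the rest, handle up, collar on the rim
- probe_tip (a point): the very end of the probe's sprung tip; its z axis is the probe's z axis
- plunger (a joint): how far the sprung tip is pushed into the probe, in m: 0 free, 0.008 fully in. Spring: about 1 N to begin to move, 5 N at 0.004, 9 N at 0.008. A reading needs more than 0.004
- probe_rest: upright aluminium cup, fixed to the table, 62 mm high, 48 mm outer and 32 mm inner diameter, on a round foot 72 mm in diameter and 6 mm high. Origin at the centre of its underside, z up
- rest_rim (a point): centre of the rest's mouth, at the height of its rim, z up. With the probe in the rest its collar lies on the rim, and the probe's origin is 50 mm below this point
- ref_block: loose round steel reference block, 64 mm diameter, 18 mm high, 0.5 kg, lying flat on the table. Origin at the centre of its underside, z up
- ref_mark (a point): centre of the thin dark ring (16 mm diameter) in the middle of the reference block's top; z axis is the surface normal (up)
- sample_stand: steel stand fixed to the table, base 125 x 140 mm, with a table tilted 35 degrees on legs; the tilted face looks up and to the robot's left (+y, give or take 20 degrees). Origin at the centre of its underside; its x axis points the way the face rises, y lies level along the face, away from the robot
- sample: welded steel plate 50 x 100 x 6 mm clamped on the tilted table, a weld bead (2 mm high) along the middle of its length. Origin at the centre of its underside; x up the slope, y level along its length, away from the robot, z out of the face (35 degrees from vertical)
- low_mark (a point): centre of the lower ring (16 mm diameter, thin, dark) on the plate's upper face, below the bead towards the end farther from the robot: 14.5 mm down the slope and 28 mm along +y of the plate from the plate's middle; z axis is out of the face
- high_mark (a point): centre of the upper ring (16 mm diameter, thin, dark) on the plate's upper face, above the bead towards the end nearer the robot: 14.5 mm up the slope and 28 mm along -y of the plate from the plate's middle; z axis is out of the face
- t_joint: bystander: T-shaped weld sample 45 x 80 x 40 mm; origin at the centre of its underside
- tape_measure: bystander: yellow tape measure 66 x 99 x 38 mm; origin at the centre of its underside
- centre_punch: bystander: steel centre punch 100 mm long, 11 mm thick; origin at the centre of its underside
- coupon_2: bystander: loose flat plate 50 x 100 x 8 mm with a weld bead; origin at the centre of its underside

How it is judged:
By the outcome, as a careful person would: the job done as asked, in the order asked, and still so for the second after the job is handed in, with the robot touching nothing.
It also fails if it takes over 59 s, if anything falls off the work surface, if the arm or the gripper's body presses on something with over 40 N, if the wrist force passes 120 N, or if a joint passes its speed limit or range.

## Working session

There is one attempt and no reset: what is moved stays moved. The work goes in short steps, each a Python script; the robot and the scene stay as the last script left them, time stands still between calls to the robot, and variables do not carry over. Pictures are saved under pics/ and viewed, at most 10 in all, crops included, and the job is handed in when it is done.

```bash
mkdir -p pics
cat > h.py <<'E'
from workcell import env
import numpy as np, cv2
from scipy.spatial.transform import Rotation as R
np.set_printoptions(precision=4,suppress=True)
def rot(o): return R.from_euler('xyz',o,degrees=True).as_matrix()
def proj(f,P):
    p=rot(f["orientation"]).T@(np.array(P)-f["position"]); p=p*[1,-1,-1]
    return np.array([f["fx"]*p[0]/p[2]+f["cx"],f["fy"]*p[1]/p[2]+f["cy"]])
def ray(f,uv):
    d=np.array([(uv[0]-f["cx"])/f["fx"],-(uv[1]-f["cy"])/f["fy"],-1.])
    return np.array(f["position"]),rot(f["orientation"])@d
def onplane(f,uv,z):
    o,d=ray(f,uv); return o+d*(z-o[2])/d[2]
E
python3 - <<'E'
from h import *
for n in ("top","scene"):
    f=env.grab_frame(n); cv2.imwrite(f"pics/{n}0.png",f["image"])
    print(n,{k:v for k,v in f.items() if k!="image"})
    for t in ["probe","probe_rest","ref_block","ref_mark","sample_stand","sample","low_mark","high_mark","t_joint","tape_measure","centre_punch","coupon_2"]:
        print(t,[(np.round(r["xyz"],4).tolist(),round(r["score"],2)) for r in env.search_frame(f,t)[:2]])
print(env.read_state()["clock"])
E
```

```text
top {'fx': 408.07291696654204, 'fy': 408.07291696654204, 'cx': 320.43935153389054, 'cy': 200.05239492391192, 'position': array([0.3895, 0.0035, 0.9737]), 'orientation': array([  6.0748,  -0.4572, -91.0746]), 'shot': 1}
probe [([0.5529, 0.0957, 0.1215], 0.61), ([0.4489, 0.1185, 0.0126], 0.3)]
probe_rest [([0.3638, 0.0409, 0.0051], 0.64), ([0.5402, 0.0857, 0.0083], 0.58)]
ref_block [([0.4504, 0.1159, 0.022], 0.94)]
ref_mark [([0.4512, 0.1178, 0.0124], 0.62)]
sample_stand []
sample [([0.5625, -0.0718, 0.0757], 0.78), ([0.4515, 0.1168, 0.0165], 0.21)]
low_mark [([0.5622, -0.0741, 0.0778], 0.68)]
high_mark [([0.5597, -0.0736, 0.0772], 0.61)]
t_joint [([0.5127, -0.2704, 0.0046], 0.72)]
tape_measure [([0.3693, 0.2267, 0.0357], 0.84)]
centre_punch [([0.559, -0.0729, 0.0775], 0.73), ([0.5013, 0.2379, 0.0106], 0.46)]
coupon_2 [([0.3656, 0.0393, 0.0045], 0.77), ([0.562, -0.0735, 0.0753], 0.51)]
scene {'fx': 434.04988289758364, 'fy': 434.04988289758364, 'cx': 322.69782415881497, 'cy': 200.42922028227335, 'position': array([ 0.0064, -0.4303,  0.6507]), 'orientation': array([ 48.6493,   1.0524, -49.816 ]), 'shot': 2}
probe [([0.5472, 0.0951, 0.1062], 0.89)]
probe_rest [([0.5431, 0.0838, 0.0187], 0.75)]
ref_block [([0.4502, 0.1089, 0.0181], 0.94)]
ref_mark [([0.4485, 0.1131, 0.0165], 0.56)]
sample_stand [([0.5391, -0.077, 0.0758], 0.57), ([0.5051, -0.2694, 0.0053], 0.43)]
sample [([0.5591, -0.0782, 0.0823], 0.59)]
low_mark [([0.558, -0.0777, 0.0815], 0.77)]
high_mark [([0.5601, -0.0797, 0.0822], 0.82)]
t_joint [([0.5034, -0.2693, 0.0051], 0.88)]
tape_measure [([0.3685, 0.2057, 0.0336], 0.77)]
centre_punch [([0.5591, -0.0813, 0.083], 0.75), ([0.5001, 0.2365, 0.0079], 0.58)]
coupon_2 [([0.3657, 0.0421, 0.0088], 0.65)]
1.3
```

View pics/top0.png

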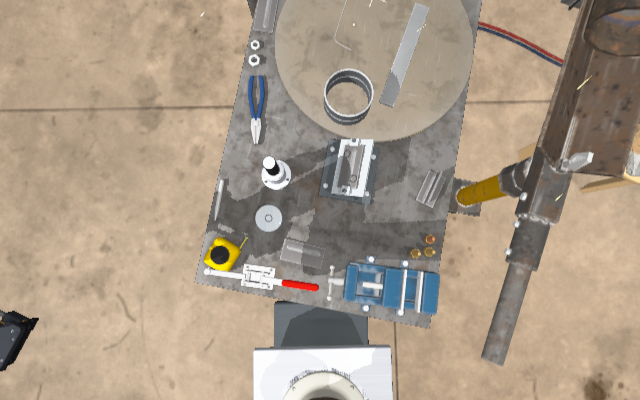

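View pics/scene0.png

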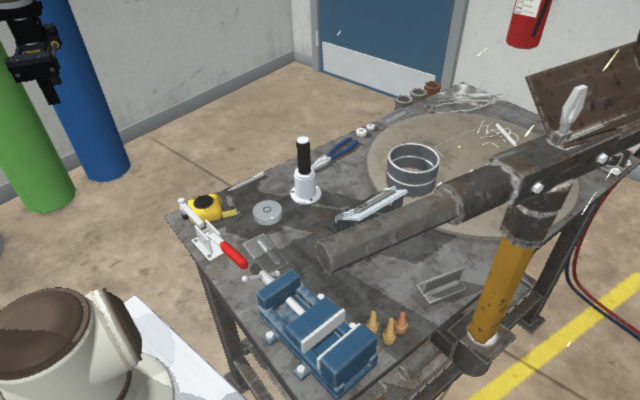

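The top view shows the probe at about (270,165), the reference block at (268,218) and the tilted plate at (353,167). The scene view agrees, with the probe at (303,160), the block at (267,211) and the plate at (370,205). A steel tube overhangs on the -y side. Next I'll take a closer look with the wrist camera.

Run:
```python
from h import *
s=env.read_state(); print(s["position"],s["tool_rot"])
for y in (-180,-90,0,90):
    q=env.inverse_kinematics([0.47,0.03,0.33],[180,0,y]); print(y,q)
    q=env.inverse_kinematics([0.55,0.093,0.093],[180,0,y]); print(y,q)
best=min((y for y in (-180,-90,0,90) if env.inverse_kinematics([0.47,0.03,0.33],[180,0,y]) is not None),key=lambda y:abs(env.inverse_kinematics([0.47,0.03,0.33],[180,0,y])[5]))
env.goto([0.47,0.03,0.33],[180,0,best])
f=env.grab_frame("wrist"); cv2.imwrite("pics/w1.png",f["image"]); np.save("w1.npy",f,allow_pickle=True)
print(best,{k:v for k,v in f.items() if k!="image"})
for t in ["probe","ref_block","ref_mark","sample","low_mark","high_mark"]:
    print(t,[(np.round(r["xyz"],4).tolist(),round(r["score"],2),proj(f,r["xyz"])) for r in env.search_frame(f,t)[:2]])
print(env.read_state()["clock"],env.read_state()["joint_positions"])
```

```text
[0.2818 0.5578 0.2226] [179.9995   0.0009 -26.8022]
-180 [  23.487     3.0995   -8.972    -0.      -77.9285 -113.487 ]
-180 [  26.2447   22.9402  -18.8996   -0.      -48.1603 -116.2447]
-90 [ 23.487    3.0995  -8.972    0.     -77.9285 -23.487 ]
-90 [ 26.2447  22.9402 -18.8996   0.     -48.1603 -26.2447]
0 [ 23.487    3.0995  -8.972    0.     -77.9285  66.513 ]
0 [ 26.2447  22.9402 -18.8996   0.     -48.1603  63.7553]
90 [ 23.487    3.0995  -8.972    0.     -77.9285 156.513 ]
90 [ 26.2447  22.9402 -18.8996   0.     -48.1603 153.7553]
-90 {'fx': 297.24839363375344, 'fy': 297.24839363375344, 'cx': 320.4958203814516, 'cy': 199.64804115409095, 'position': array([ 0.4697, -0.0418,  0.4913]), 'orientation': array([ -15.3583,   -0.0371, -179.9586]), 'shot': 3}
probe [([0.5532, 0.093, 0.1138], 0.81, array([258.139 , 221.9255]))]
ref_block [([0.4546, 0.1191, 0.0167], 0.8, array([329.2244, 217.1486]))]
ref_mark [([0.4536, 0.119, 0.0142], 0.96, array([329.7735, 216.6173]))]
sample [([0.5619, -0.0723, 0.0819], 0.91, array([249.4242,  93.6124])), ([0.373, 0.24, 0.0358], 0.33, array([376.1477, 287.0673]))]
low_mark [([0.558, -0.0741, 0.0794], 0.95, array([252.7622,  92.3081]))]
high_mark [([0.5637, -0.0741, 0.0752], 0.92, array([249.1421,  92.5697])), ([0.4527, 0.1173, 0.0153], 0.2, array([330.3365, 215.8691]))]
3.7 [ 23.521    3.1156  -8.9685  -0.0012 -77.9285 -23.485 ]
```

View pics/w1.png

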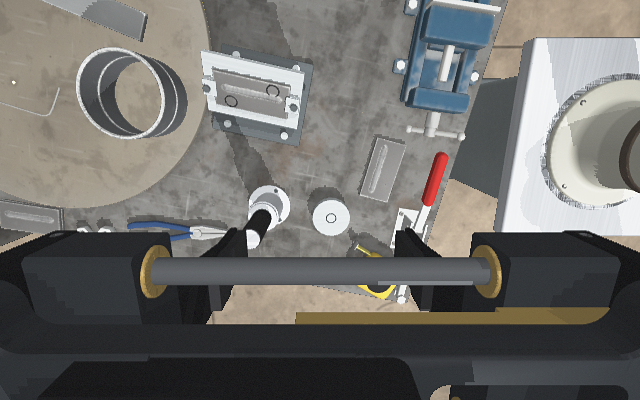

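The wrist view shows the low ring at (231,101), the high ring at (273,91), the block ring at (331,217) and the rest and probe at (268,205). I'll take a second, closer wrist view and triangulate from both.

Run:
```python
from h import *
env.goto([0.55,0.06,0.27],[180,0,-90])
g=env.grab_frame("wrist"); np.save("w2.npy",g,allow_pickle=True)
cv2.imwrite("pics/w2full.png",g["image"])
f=np.load("w1.npy",allow_pickle=True).item()
def tri(ua,ub):
    A=[];b=[]
    for fr,u in((f,ua),(g,ub)):
        o,d=ray(fr,u);d/=np.linalg.norm(d);M=np.eye(3)-np.outer(d,d);A.append(M);b.append(M@o)
    return np.linalg.lstsq(np.vstack(A),np.hstack(b),rcond=None)[0]
P1={'low':onplane(f,(231,101),.075),'high':onplane(f,(273,91),.093),'ref':onplane(f,(331,217),.018)}
tiles=[]
for k,p in P1.items():
  for fr in(f,g):
    c=np.round(proj(fr,p)).astype(int); im=fr["image"]
    t=im[c[1]-20:c[1]+20,c[0]-20:c[0]+20]
    if t.shape[:2]!=(40,40): print("off",k,c);t=np.zeros((40,40,3),np.uint8)
    tiles.append(cv2.resize(t,(260,260),interpolation=cv2.INTER_CUBIC)); print(k,p,c)
for t in ("probe","sample"):
    print(t,[(np.round(r["xyz"],4).tolist(),round(r["score"],2)) for r in env.search_frame(g,t)[:1]])
cv2.imwrite("pics/tiles.png",np.vstack([np.hstack(tiles[0::2]),np.hstack(tiles[1::2])]))
print(env.read_state()["clock"])
```

```text
low [ 0.5885 -0.0635  0.075 ] [231 101]
low [ 0.5885 -0.0635  0.075 ] [285  70]
high [ 0.5294 -0.0746  0.093 ] [273  91]
high [ 0.5294 -0.0746  0.093 ] [339  56]
ref [0.4517 0.1184 0.018 ] [331 217]
ref [0.4517 0.1184 0.018 ] [387 211]
probe [([0.5559, 0.0919, 0.1256], 0.83)]
sample [([0.563, -0.0709, 0.0832], 0.79)]
4.35
```

View pics/tiles.png

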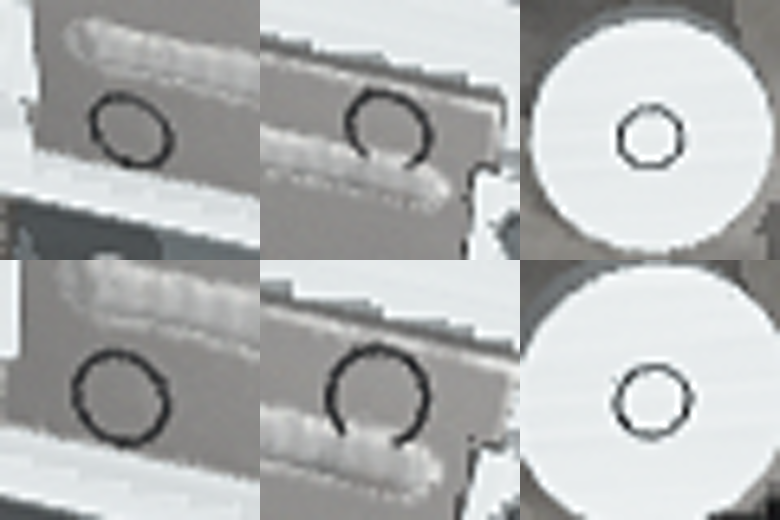

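View pics/w2full.png

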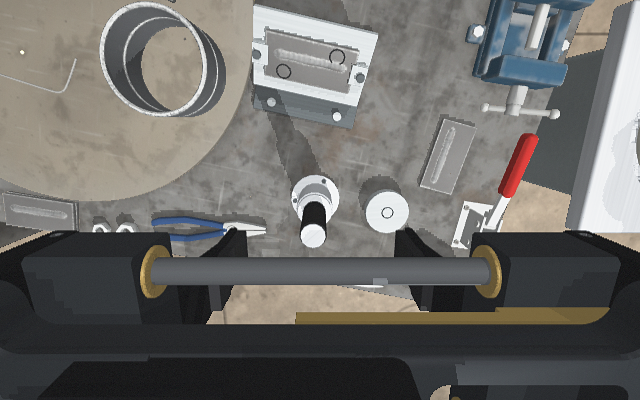

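The tiles give the ring centres. First view: low (230.7,100.7), high (272.3,90.4), block (330.6,217.6). Second view: low (283.2,70.8), high (336.8,56.3), block (387,212.3). In the second view the probe handle end is at (313,236) and the rest foot at (315,200).

```bash
cat > fit.py <<'E'
from h import *
from scipy.optimize import least_squares
f=np.load("w1.npy",allow_pickle=True).item(); g=np.load("w2.npy",allow_pickle=True).item()
def plate(p):
    # p: mid of plate top face x,y,z, yaw of stand x axis
    M=R.from_euler('z',p[3],degrees=True)*R.from_euler('y',-35,degrees=True)
    M=M.as_matrix(); c=np.array(p[:3])
    return M,c+M@[-.0145,.028,0],c+M@[.0145,-.028,0]
L=[(230.7,100.7),(283.2,70.8)];H=[(272.3,90.4),(336.8,56.3)];B=[(330.6,217.65),(386.95,212.3)]
def res(p):
    M,l,h=plate(p); r=[]
    for i,fr in enumerate((f,g)): r+=[*(proj(fr,l)-L[i]),*(proj(fr,h)-H[i])]
    return np.array(r)
s=least_squares(res,[.56,-.07,.083,-90])
M,low,high=plate(s.x)
sb=least_squares(lambda p:np.hstack([proj(fr,[p[0],p[1],.018])-B[i] for i,fr in enumerate((f,g))]),[.45,.118])
E
python3 - <<'E'
from fit import *
print(s.x,res(s.x),"low",low,"high",high); print(M)
print("ref",sb.x,sb.fun)
print("probe top",onplane(f,(252,238),.152),onplane(g,(313,236),.152),"foot",onplane(g,(315,200),.006))
print("probe search g",env.read_state()["position"])
# tube clearance info, reachability of all poses
for n,p in(("low",low),("high",high)):
  for k in range(0,360,30):
    RT=M@rot([180,0,k]); o=R.from_matrix(RT).as_euler('xyz',degrees=True)
    q=env.inverse_kinematics(p+M[:,2]*.081,o); q2=env.inverse_kinematics(p+M[:,2]*.16,o)
    if q is not None and q2 is not None: print(n,k,np.round(q),np.round(q2))
E
```

```text
[   0.5616   -0.0703    0.075  -101.6761] [-0.0621  0.0218  0.0243 -0.0777  0.0452 -0.0141 -0.0137  0.0605] low [ 0.5914 -0.0643  0.0667] high [ 0.5317 -0.0762  0.0833]
[[-0.1658  0.9793  0.1161]
 [-0.8022 -0.2024  0.5617]
 [ 0.5736  0.      0.8192]]
ref [0.4523 0.1197] [ 0.0163  0.0708 -0.0142 -0.0618]
probe top [0.5534 0.1002 0.152 ] [0.5569 0.1018 0.152 ] foot [0.5572 0.1044 0.006 ]
probe search g [0.55   0.0599 0.2714]
low 0 [ 26.  32. -16.  29. -69. -55.] [ 29.  30.  -8.  26. -78. -52.]
low 30 [ 26.  32. -16.  29. -69. -25.] [ 29.  30.  -8.  26. -78. -22.]
low 60 [ 26.  32. -16.  29. -69.   5.] [ 29.  30.  -8.  26. -78.   8.]
low 90 [ 26.  32. -16.  29. -69.  35.] [ 29.  30.  -8.  26. -78.  38.]
low 120 [ 26.  32. -16.  29. -69.  65.] [ 29.  30.  -8.  26. -78.  68.]
low 150 [ 26.  32. -16.  29. -69.  95.] [ 29.  30.  -8.  26. -78.  98.]
low 180 [ 26.  32. -16.  29. -69. 125.] [ 29.  30.  -8.  26. -78. 128.]
low 210 [ 26.  32. -16.  29. -69. 155.] [ 29.  30.  -8.  26. -78. 158.]
low 240 [  26.   32.  -16.   29.  -69. -175.] [  29.   30.   -8.   26.  -78. -172.]
low 270 [  26.   3
[... 428 characters left out ...]
8.   6.]
high 90 [ 27.  26. -24.  29. -67.  33.] [ 31.  24. -15.  26. -78.  36.]
high 120 [ 27.  26. -24.  29. -67.  63.] [ 31.  24. -15.  26. -78.  66.]
high 150 [ 27.  26. -24.  29. -67.  93.] [ 31.  24. -15.  26. -78.  96.]
high 180 [ 27.  26. -24.  29. -67. 123.] [ 31.  24. -15.  26. -78. 126.]
high 210 [ 27.  26. -24.  29. -67. 153.] [ 31.  24. -15.  26. -78. 156.]
high 240 [  27.   26.  -24.   29.  -67. -177.] [  31.   24.  -15.   26.  -78. -174.]
high 270 [  27.   26.  -24.   29.  -67. -147.] [  31.   24.  -15.   26.  -78. -144.]
high 300 [  27.   26.  -24.   29.  -67. -117.] [  31.   24.  -15.   26.  -78. -114.]
high 330 [ 27.  26. -24.  29. -67. -87.] [ 31.  24. -15.  26. -78. -84.]
```

Run:
```python
from h import *
D=[180,0,-90]; x,y=.5565,.102
env.goto([x,y,.20],D)
env.move_straight([x,y,.093]);
env.gripper_to(0.0,30); st=env.read_state(); print(st["position"],st["opening"],st["finger_force"],st["force"])
env.move_straight([x,y,.20],rate=.08)
f=env.grab_frame("wrist"); np.save("w3.npy",f,allow_pickle=True)
st=env.read_state(); p=st["position"]; print(p,st["clock"],st["opening"],st["force"])
for d in (-.04+.0,.081): 
  print(d,proj(f,p-np.array([0,0,d])))
c=np.round(proj(f,p-np.array([0,0,.081]))).astype(int); print(c)
cv2.imwrite("pics/g.png",cv2.resize(f["image"][c[1]-50:c[1]+70,c[0]-80:c[0]+80],(800,600),interpolation=cv2.INTER_CUBIC))
```

```text
[0.5567 0.1021 0.093 ] 0.31477950369263347 29.98828764539212 [ 0.7778  0.5228 -0.2167]
[0.5562 0.1019 0.1994] 8.1833 0.31298180511212725 [ 0.3064 -1.1996 -1.2746]
-0.04 [319.3121 281.6732]
0.081 [319.6472 206.2589]
[320 206]
```

View pics/g.png

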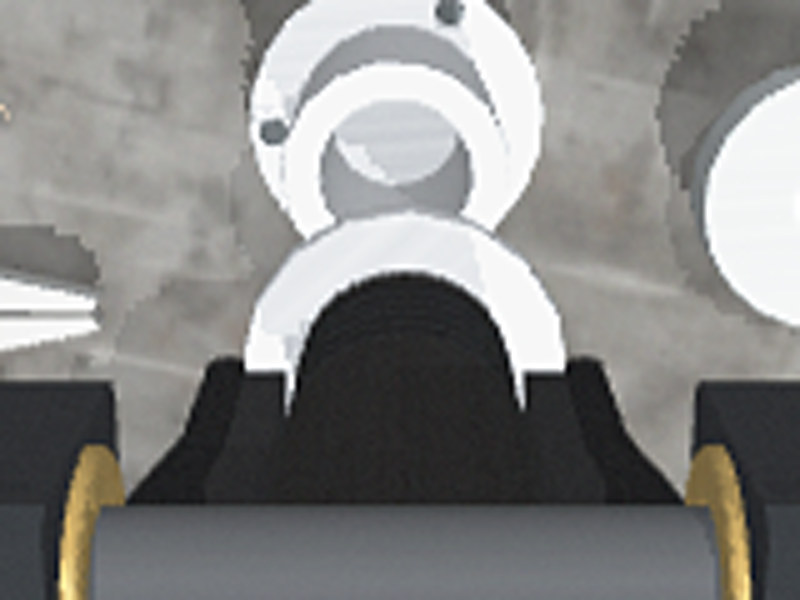

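The probe is held: the collar spans crop x 244–565 with its camera-side edge at crop row 210 (v≈198). The empty rest's mouth is visible, with its rim outer edge spanning crop x 283–511 and its top at row 62. The tip is hidden, so I'll work out the offsets from the collar and rim.

Run:
```python
from h import *
from scipy.optimize import brentq
f=np.load("w3.npy",allow_pickle=True).item()
p=np.array([.5562,.1019,.1994])
pix=lambda x,y:(320-80+(x+.5)/5-.5,206-50+(y+.5)/5-.5)
def circ(c,r): 
    q=np.array([proj(f,c+r*np.array([np.cos(t),np.sin(t),0])) for t in np.linspace(0,6.28,120)]); return q[:,0].min(),q[:,0].max(),q[:,1].min()
print("cam",f["position"])
print("collar meas",pix(244,210),pix(565,210)[0])
for z in(-.025,-.031): print("collar pred",circ(p+[0,0,z],.022))
print("rim meas",pix(283,62),pix(511,62)[0])
print("rim pred",circ(np.array([.5565,.102,.062]),.024))
print("hole meas",pix(318,97),pix(473,97)[0]); print("hole pred",circ(np.array([.5565,.102,.062]),.016))
```

```text
cam [0.5558 0.0295 0.3609]
collar meas (288.4, 197.6) 352.6
collar pred (np.float64(286.6543506287159), np.float64(352.39325313830767), np.float64(198.49058661100915))
collar pred (np.float64(287.59925161427066), np.float64(351.4785668183045), np.float64(196.15372282459012))
rim meas (296.2, 168.0) 341.8
rim pred (np.float64(296.2068299698242), np.float64(342.6227553824342), np.float64(167.7493445457245))
hole meas (303.2, 175.0) 334.2
hole pred (np.float64(303.94406654540586), np.float64(334.8850371242025), np.float64(175.5348097478726))
```

Run:
```python
from fit import *
D=[180,0,-90]; x,y=sb.x
env.move_straight([x,y,.15],rate=.12)
env.move_straight([x,y,.112],rate=.08); env.dwell(.2)
b=np.array(env.read_state()["force"])
r=env.move_straight([x,y,.091],rate=.015,force_limit=6.5)
st=env.read_state(); print(r,st["position"],np.array(st["force"])-b)
env.dwell(.4); st=env.read_state(); print(st["position"],np.array(st["force"])-b,st["clock"])
f=env.grab_frame("wrist");cv2.imwrite("pics/r.png",f["image"][100:300,200:440])
```

```text
True [0.4523 0.1196 0.0928] [-0.4888 -0.3849  5.8599]
[0.4523 0.1196 0.0928] [-0.8847  0.1214  5.8335] 11.7333
```

Run:
```python
from fit import *
x,y=sb.x; D=[180,0,-90]
b=np.array(env.read_state()["force"])
env.move_straight([x,y,.0918],rate=.01); env.dwell(.5)
print(np.array(env.read_state()["force"])-b,env.read_state()["position"])
env.move_straight([x,y,.16],rate=.1)
o=R.from_matrix(M@rot([180,0,0])).as_euler('xyz',degrees=True); n=M[:,2]
env.goto(low+n*(.081+.06),o)
env.move_straight(low+n*(.081+.012),rate=.08); env.dwell(.2)
b=np.array(env.read_state()["force"])
r=env.move_straight(low+n*(.081-.010),rate=.015,force_limit=7)
env.dwell(.4); st=env.read_state(); d=np.array(st["position"])-low
print(r,"depth",.081-d@n,M.T@d,"F",(np.array(st["force"])-b)@n,np.array(st["force"])-b,st["clock"])
f=env.grab_frame("scene");im=f["image"];c=proj(f,low).astype(int)
cv2.imwrite("pics/low.png",cv2.resize(im[c[1]-60:c[1]+40,c[0]-80:c[0]+80],(800,500),interpolation=cv2.INTER_CUBIC))
```

```text
[0.0164 0.4245 0.3911] [0.4525 0.1197 0.0922]
True depth 0.006613662377425444 [-0.0003  0.      0.0744] F 6.860304265050379 [-0.7522  3.1603  6.3144] 16.6583
```

View pics/low.png

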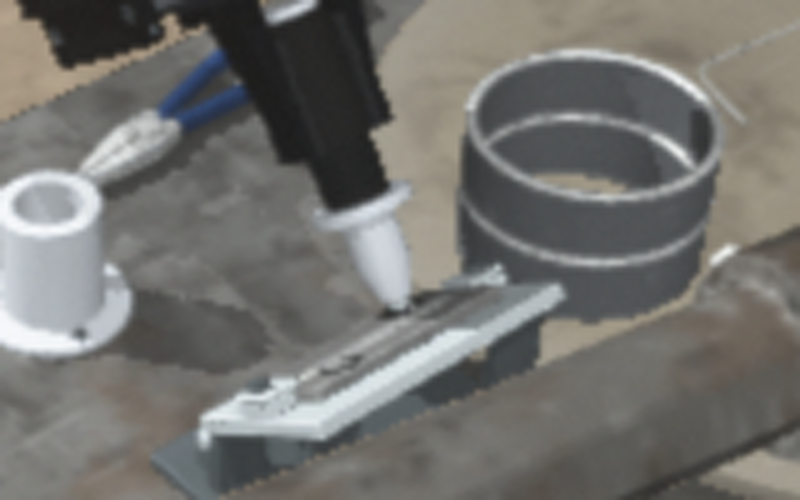

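The picture shows the probe square to the plate with its tip pressed in at the far end of the lower side, at about (400,305) in the crop. Next are the high ring and a look at how the probe sits in the grip.

Run:
```python
from fit import *
n=M[:,2]
env.dwell(.2)
env.move_straight(low+n*(.081+.03),rate=.08)
env.move_straight(high+n*(.081+.03),rate=.1)
env.move_straight(high+n*(.081+.012),rate=.06); env.dwell(.2)
b=np.array(env.read_state()["force"])
r=env.move_straight(high+n*(.081-.010),rate=.015,force_limit=7)
env.dwell(.6); st=env.read_state(); d=np.array(st["position"])-high
print(r,"depth",.081-d@n,M.T@d,"F",(np.array(st["force"])-b)@n,np.array(st["force"])-b,st["clock"])
f=env.grab_frame("scene");im=f["image"];c=proj(f,high).astype(int)
cv2.imwrite("pics/high.png",cv2.resize(im[c[1]-60:c[1]+40,c[0]-80:c[0]+80],(800,500),interpolation=cv2.INTER_CUBIC))
env.move_straight(high+n*(.081+.06),rate=.1)
env.goto([.5567,.102,.20],[180,0,-90])
f=env.grab_frame("wrist"); cv2.imwrite("pics/g2.png",cv2.resize(f["image"][206-50:206+70,240:400],(800,600),interpolation=cv2.INTER_CUBIC))
st=env.read_state();print(st["position"],st["clock"])
```

```text
True depth 0.0065453149866484955 [-0.0003  0.      0.0745] F 6.889248321269831 [-0.073   2.5609  6.6645] 20.7167
[0.5553 0.1007 0.1984] 22.175
```

View pics/high.png

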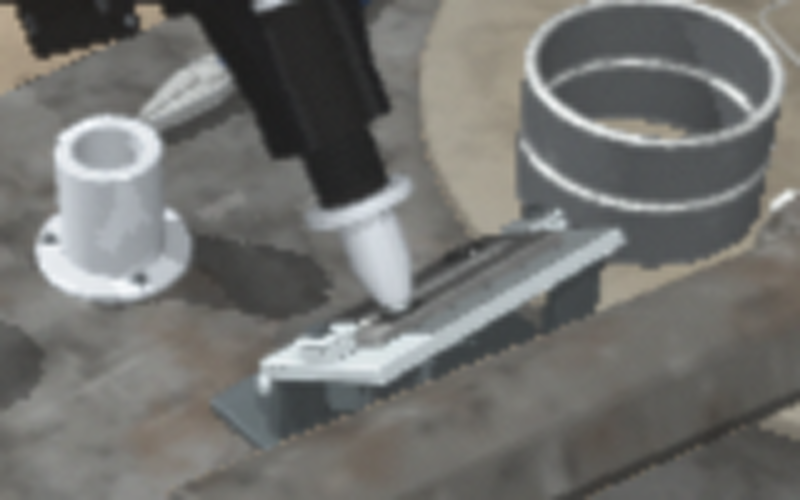

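View pics/g2.png

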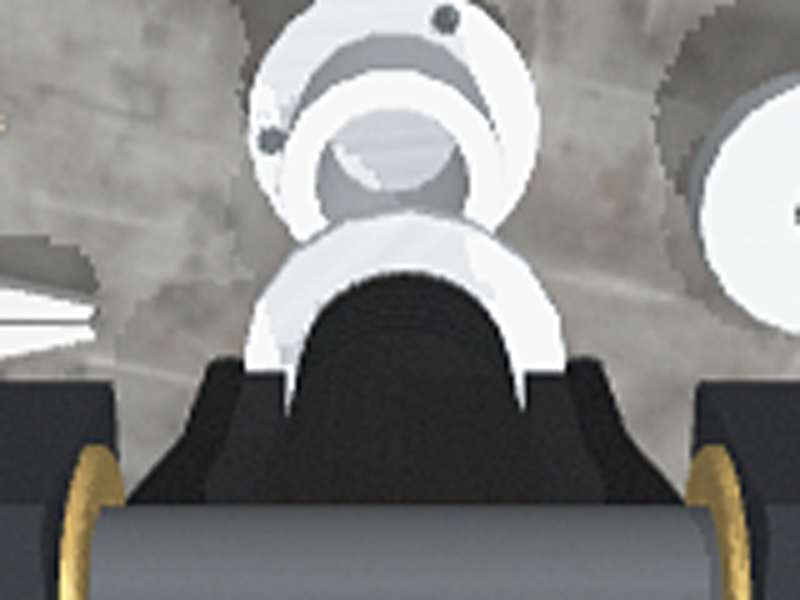

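The high reading is good: the probe was square and the tip was above the bead. The collar sits the same in the grip as before, with its edge at crop row 210. Next I'll put the probe back.

Run:
```python
from h import *
x,y=.5567,.102
env.move_straight([x,y,.15],rate=.1); env.dwell(.1)
r=env.move_straight([x,y,.0932],rate=.03,force_limit=5)
st=env.read_state(); print(r,st["position"],st["force"])
if not r or st["position"][2]<.098:
    env.gripper_to(1.0); env.dwell(.3)
    env.move_straight([x,y,.20],rate=.1)
    env.goto([.47,.03,.33],[180,0,-90])
    f=env.grab_frame("scene"); im=f["image"]; c=proj(f,[.5,.1,.05]).astype(int)
    cv2.imwrite("pics/end.png",cv2.resize(im[c[1]-90:c[1]+90,c[0]-120:c[0]+120],(800,600),interpolation=cv2.INTER_CUBIC))
    print(env.search_frame(f,"ref_block")[:1])
print(env.read_state()["clock"])
```

```text
False [0.5568 0.1021 0.0934] [ 0.4079 -0.3941 -1.6179]
[{'xyz': [0.4508, 0.11, 0.0171], 'score': 0.56}]
28.4917
```

View pics/end.png

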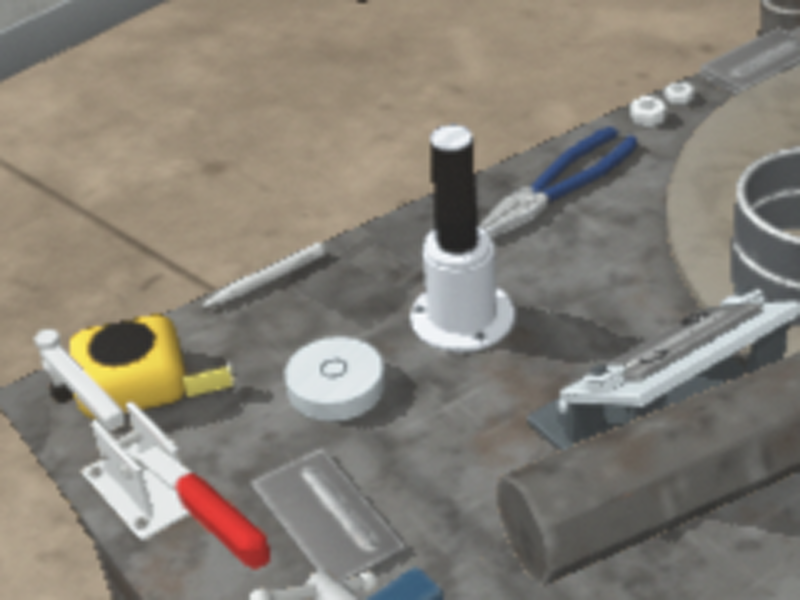

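The probe stands upright in its rest with the collar on the rim (crop 455,245). The block and the other things are where they were.

```bash
python3 -c "
from workcell import env
print(env.close_job())"
```

```text
the job is handed in; nothing more can be done
None
```

I took the three readings in the order asked, put the probe back upright in its rest with the collar on the rim, and handed the job in at about 28.5 s; by force the tip went in about 5–6 mm each time, but the judge's result was not shown.

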